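Set a cast bracket on the inverted microscope

ROBOT

A 6-joint arm with a two-finger parallel gripper is mounted at the origin on the work surface. World frame = base frame: x ahead of the robot, y to its left, z up, the work surface at z = 0. Lengths are in m, angles in rad, forces in N, time in s.
With the tool pointing down it reaches from about 0.375 to 0.975 m from the base axis. Payload 3.8 kg.
Tool frame: the origin (TCP) lies midway between the tips of the shut fingers; the grasp point (between the pads) lies 19 mm behind it; z points along the fingers, y is the line along which they close (so a half turn about z gives the same grasp; the last joint's range is limited). The gripper opens to 85 mm and grips with 20 to 120 N. Pads are 22 mm wide; open, the fingers measure 114 mm over their backs; the gripper's body (76 mm by 85 mm) begins 54 mm behind the grasp point. The pads swing forward as they close: fully open they stand 13 mm farther back than shut.
Start: joints at [-0.037, 0.264, 1.604, -0, 1.274, -0.037], TCP at [0.675, -0, 0.231] pointing down, gripper open.
Joint ranges: [-2.63, 2.63], [-0.94, 2.18], [0.31, 2.57], [-1.31, 4.45], [0, 2.66], [-2.55, 2.55]. Speed limits (rad/s): [2.57, 2.57, 3.14, 3.14, 3.14, 3.14].

INTERFACE

Orientations are given as a unit quaternion [w, x, y, z].
In Python, from plant import r gives the robot as it stands.
- The arm moves only by the tool step_arm, never from a script. Its argument "plan" is a list of rows, each a list of 3 entries, a list of its own where there are three numbers: the shift along the tool's x, y, z in units of 25 mm (1.0 is 25 mm), then the turn about the tool's z in units of 5 degrees (1.0 is 5 degrees), then the finger opening in mm, from 0 to 85.4. A call has 1 to 12 rows; each row is the pose to reach, as a shift and turn from the pose commanded when the call began, along the tool's axes at that moment; what a row does not reach only later rows make up. A row lasts 1/12 s, in which the tool goes at most 41.7 mm and 7.16 degrees, less where a joint would pass 70% of its speed; a pose out of reach is approached as far as the arm can. A call with a gripper value outside its range is refused whole. The fingers move at their own pace and stop on an object; the grip force is fixed at half the most. Time passes only in rows, so rows that repeat a pose let the fingers close. It gives the time, the measured TCP pose, the force, the opening and the grip force at its end, in the units of the state.
- r.observe(): the state, without advancing time (a new reading comes with each control period).
- r.snapshot(name): name is "scene" or "side" or "wrist"; returns a dict with "frame" (420x560x3 uint8, red, green, blue), "intrinsics" (3x3 intrinsics, pixels), "k1" (the pictures are not rectified: a ray, as slopes to the right and down, at radius r is drawn at 1 + k1 r^2 times it, then the intrinsics apply), "R" (3x3) and "t" (3): a world point X has camera coordinates R X + t; the wrist camera has in their place "hand_eye" (4x4, takes a point from camera to tool coordinates, whose origin is the TCP and whose axes are the flange's). Camera axes: x right, y down, z forward; pixel columns grow to the right and rows downward; lengths in m; the calibration is good to about 2 mm. A picture is of the moment at which its call begins: read the wrist's pose just before it. There is no depth.
- r.hand_in(): hands the job in; it is judged then, once.
The state is a dict: "time_s": time; "q": joint angles; "qvel": joint speeds; "joint_torque": joint torques, N m; "ee_pos": TCP position; "ee_rot": TCP orientation; "force": force on the tool from outside, world axes, zero at the start; "moment": the same for the moment, N m; "finger_gap": finger opening in m; "finger_force": force on a finger pad.
Only numpy, scipy, OpenCV 4.12 (cv2) and the standard library are available. Lean on these libraries where they do the work, as an engineer would, in place of code of your own. Each camera call takes 0.05 s, during which the arm holds its last target. There are 200 camera calls.

TASK

Get the inverted microscope ready to look at the ground sole of the cast bracket: click the filter wheel on the lamp tube round until its one long lobe stands straight up (the clear position), and stand the bracket gently on its sole on the stage, centred over the round opening. Once it stands free, feel that it does not rock: press down lightly with closed fingers, first on the flat top of its head, then on its toe. Leave it standing flat, and leave the other things on the bench where they are.

Things in the scene. Friction and masses are not known exactly. Their poses are not given: they have to be found in the camera images.
- bracket: Cast aluminium bracket, 110 x 48 x 56 mm, 0.3 to 0.52 kg. Origin: centre of its ground sole; standing on it z is up, x to the toe. Own frame, mm: foot x -42 to 42, z 0 to 13; 13 thick back plate leaning out from the heel edge (-42, 0) to (x -67, z 50); head block x -55 to -22, z 38 to 56. Starts lying on its slanted back, toe up: pitch -1.117 rad, origin 38 mm over the table.
- bracket_head (a point): Centre of the head's flat top (33 x 48 mm), at (-38, 0, 56) mm in the bracket's frame. Foot, back and head are 48 mm wide with flat sides at y -24 and 24, good to grip; centre of mass (-24, 0, 23). It must turn 64 deg about its own y from lying to standing. Standing, it tips over the heel edge if pressed hard behind x -42
- bracket_toe (a point): Middle of the toe's upper face, at (30, 0, 13) mm in the bracket's frame; flat and clear from x 11 to 42 over the full width. Between it and the head a 14 mm wide gusset in the middle, from (10, 13) up to (-23, 42)
- microscope: White inverted microscope, fixed, 630 mm long along its y: eyepieces to +y, black lamp house to -y. Origin on the table under the stage opening, z up. Black stage plate 190 (x) x 170 (y) mm, top 173 to 197 mm high; two steel clips, up to 14 mm high, on it at x +-80, y -77 to 5. Eyepiece head from y 110 on, up to 350 high. Lamp house y -348 to -252, 133 high
- stage_opening (a point): Centre of the opening (32 mm, bright ring) in the stage; axes as the microscope's. This point is fixed to the microscope at the mid-focus height of the stage's top face, 185 mm over the table: the stage itself stands up to 12 mm higher or lower, where the focus was left, and no reading shows it: feel for it (it does not give way)
- wheel_axis (a point): Centre of the filter wheel, at (0, -185, 105) mm in the microscope's frame. The wheel turns about the microscope's y in the upright plane through this point; its housing (124 x 30 mm) hides all below 7 mm over the axis. Axes as the microscope's
- filter_wheel (a joint): Turn (rad) of the dark filter wheel: disc 88 mm across, 10 thick, six lobes 60 deg apart, 14 wide, reaching 56 mm from the axis, the long one 68. 0 or 6.283: long lobe straight up; growing values carry the wheel's top to the microscope's +x. Clicks every 1.047, endless; starts 1 to 5 clicks from 0. Half way to the next click it snaps on; about 3 N at a lobe moves it
- offcut: Sawn aluminium wedge, 70 x 50 x 34 mm, not part of the job; bystander, origin at the middle of its underside
- petri_dishes: Two stacked glass dishes, 96 mm across, 28 mm high; bystander, origin at the middle of its underside
- cleaner_bottle: Amber bottle, 54 mm across, 110 mm high; bystander, origin at the middle of its underside
- marker_a: Black marker pen, 140 mm long, 14 mm thick; bystander, origin at the middle of its underside
Things that resemble listed ones, but are neither listed nor needed, are in the scene too. What is shaped like the bracket but purple or turquoise is not meant.

How it is judged:
By the outcome, as a careful person would: the job done as asked, in the order asked, and still so for the second after the job is handed in, with the robot touching nothing.
It also fails if it takes over 72 s, if anything falls off the work surface, if the arm or the gripper's body presses on something with over 40 N, if the wrist force passes 120 N, or if a joint passes its speed limit or range.

## Working session

There is one attempt and no reset: what is moved stays moved. The work goes in short steps, Python scripts to look and compute and a tool call to move; the robot and the scene stay as the last step left them, time stands still between calls to the robot, and variables do not carry over. Pictures are saved under pics/ and viewed, at most 10 in all, crops included, and the job is handed in when it is done.

Besides the shell and the picture viewer there is one more tool, called after "Request:" as name([rows], argument=value, ...), one row to a line, values as JSON. step_arm: Moves the arm, as the interface text tells. Its arguments: {"type":"object","properties":{"plan":{"type":"array"}},"required":["plan"]}

```bash
mkdir -p pics; ls; python3 - <<'E'
from plant import r
import cv2,pickle,numpy as np
o=r.observe();print(o)
S={}
for n in("scene","side"):
    s=r.snapshot(n);S[n]=s;cv2.imwrite(f"pics/{n}0.png",cv2.cvtColor(s["frame"],cv2.COLOR_RGB2BGR))
    print(n,s["intrinsics"],s["k1"],s["R"],s["t"])
pickle.dump(S,open("s0.pkl","wb"))
E
```

```text
pics
{'time_s': 0.0, 'q': array([-3.69120618e-02,  2.64752798e-01,  1.60543558e+00, -4.04284118e-06,
        1.27372551e+00, -3.69315803e-02]), 'qvel': array([ 0.00063214, -0.0005593 ,  0.00012657, -0.00039829, -0.0018032 ,
        0.0008737 ]), 'joint_torque': array([ 6.10465631e-04, -5.15121067e+01, -3.67308676e+01, -4.07824507e-05,
        1.31324201e-02,  1.46811578e-05]), 'ee_pos': array([6.74228429e-01, 1.71571879e-05, 2.29929047e-01]), 'ee_rot': array([-0.0008491 ,  0.70709898,  0.70711363, -0.00079124]), 'force': array([ 0.20781426, -0.05619802, -0.104327  ]), 'moment': array([-0.03630841, -0.03681131,  0.0065374 ]), 'finger_force': 0.0, 'finger_gap': 0.08540610259466253}
scene [[415.91879987   0.         285.11083715]
 [  0.         415.91879987 208.91003014]
 [  0.           0.           1.        ]] -0.06540736956957807 [[ 0.58437465  0.81147964  0.00265735]
 [ 0.6297938  -0.45146646 -0.63209003]
 [-0.51172849  0.37105097 -0.7748904 ]] [-0.21157592 -0.25596799  1.42160113]
side [[495.60914045   0.         279.78157635]
 [  0.         495.60914045 212.02017999]
 [  0.           0.           1.        ]] 0.06071980432811219 [[-0.99194889 -0.12577527 -0.01476431]
 [-0.08517831  0.74891634 -0.65716739]
 [ 0.09371264 -0.65061886 -0.75360006]] [0.48015754 0.18950601 1.17569637]
```

View pics/scene0.png

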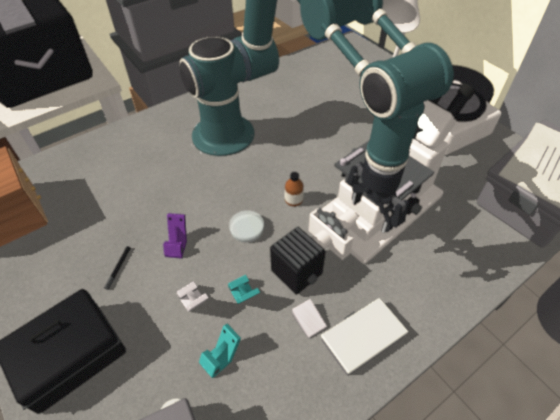

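View pics/side0.png

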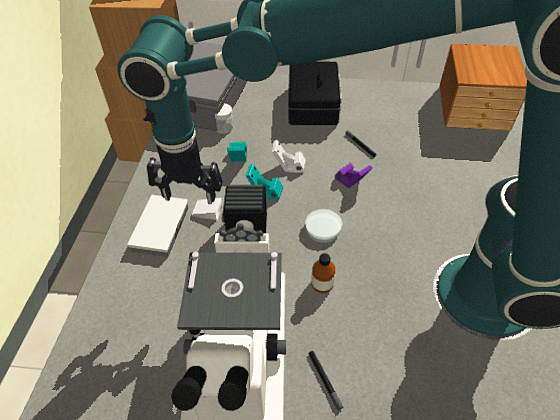

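The real bracket is the pale one, at scene (192,295) and side (288,157). The microscope stage opening is at side (232,288) and the wheel at side (243,238). Next I'll enlarge these regions.

```bash
cat > h.py <<'E'
import numpy as np,cv2,pickle
from scipy.spatial.transform import Rotation as Ro
def cam(s,o=None):
    if "R" in s: R,t=np.array(s["R"]),np.array(s["t"])
    else:
        H=np.array(s["hand_eye"]);q=o["ee_rot"];T=Ro.from_quat([q[1],q[2],q[3],q[0]]).as_matrix()
        A=T@H[:3,:3];c=T@H[:3,3]+o["ee_pos"];R=A.T;t=-A.T@c
    return np.array(s["intrinsics"]),s["k1"],R,t
def ray(c,u,v):
    K,k,R,t=c;d=np.array([(u-K[0,2])/K[0,0],(v-K[1,2])/K[1,1]]);x=d.copy()
    for _ in range(20): x=d/(1+k*(x@x))
    w=R.T@np.array([x[0],x[1],1]);return -R.T@t,w/np.linalg.norm(w)
def onz(c,u,v,z):
    p,d=ray(c,u,v);return p+d*(z-p[2])/d[2]
def tri(*cu):
    A=np.zeros((3,3));b=np.zeros(3);L=[]
    for c,u,v in cu:
        p,d=ray(c,u,v);M=np.eye(3)-np.outer(d,d);A+=M;b+=M@p;L.append((p,M))
    X=np.linalg.solve(A,b);return X,[round(1e3*float(np.linalg.norm(M@(X-p))),1) for p,M in L]
def proj(c,X):
    K,k,R,t=c;y=R@np.array(X)+t;a=y[:2]/y[2];a=a*(1+k*(a@a));return K[:2,:2]@a+K[:2,2]
def crop(f,x0,x1,y0,y1,s):
    return cv2.resize(cv2.cvtColor(f[y0:y1,x0:x1],cv2.COLOR_RGB2BGR),None,fx=s,fy=s,interpolation=cv2.INTER_CUBIC)
E
python3 - <<'E'
from h import *
S=pickle.load(open("s0.pkl","rb"))
a=crop(S["side"]["frame"],170,320,130,330,3)
b=crop(S["scene"]["frame"],170,232,270,320,5)
c=crop(S["scene"]["frame"],265,353,198,298,3.5)
im=np.zeros((600,770,3),np.uint8);im[:,:450]=a;im[:250,455:765]=b;im[250:600,455:763]=c[:350,:308]
cv2.imwrite("pics/c1.png",im)
E
```

```text
(no output)
```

View pics/c1.png

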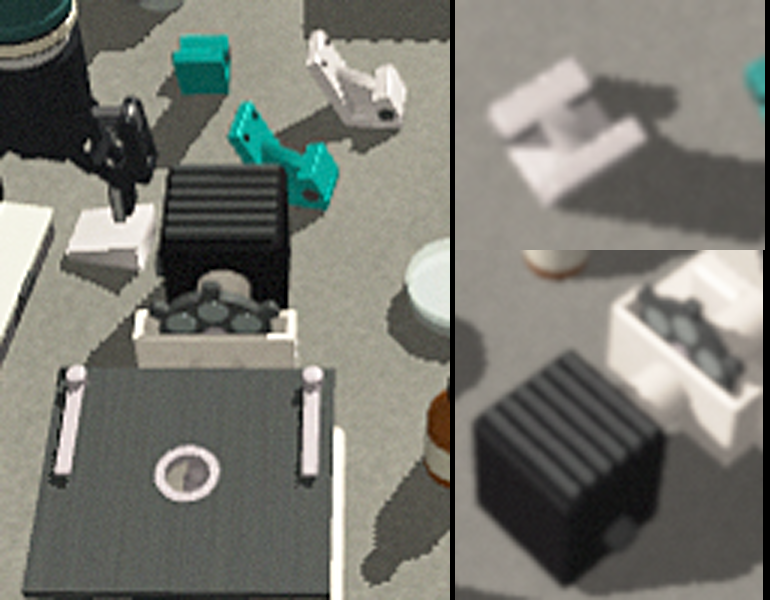

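The crop shows three lobes of the wheel, none clearly long, so the long one may be hidden. The bracket is pale with its foot up to the left, and the stage corners, ring and lamp house are clear. I'll fit the microscope pose to these points.

```bash
python3 - <<'E'
from h import *
from scipy.optimize import least_squares
S=pickle.load(open("s0.pkl","rb"));sd=cam(S["side"]);sc=cam(S["scene"])
print("cams",-sd[2].T@sd[3],-sc[2].T@sc[3])
f=S["side"]["frame"].astype(int)
m=((f.min(2)>150)*255).astype(np.uint8);w=np.zeros_like(m);w[275:305,215:250]=m[275:305,215:250]
c,_=cv2.findContours(w,cv2.RETR_EXTERNAL,cv2.CHAIN_APPROX_NONE);c=max(c,key=cv2.contourArea);(ru,rv),ax,_=cv2.fitEllipse(c);print("ring",ru,rv,ax)
s2=lambda x,y:(170+x/3-.33,130+y/3-.33)
cc=[s2(60,368),s2(335,368),s2(330,594),s2(25,592)]
st=[(.095,-.085),(-.095,-.085),(-.095,.085),(.095,.085)]
l2=lambda x,y:(265+(x-455)/3.5-.35,198+(y-250)/3.5-.35)
lh=[l2(568,350),l2(665,432),l2(567,528),l2(475,420)]
L=np.mean([onz(sc,*p,.133) for p in lh],0);print("lamp corners",[onz(sc,*p,.133).round(4) for p in lh],L)
ls=[s2(168,168),s2(285,168)];print("lamp side back",[onz(sd,*p,.133).round(4) for p in ls])
def P(p,X):
    x,y,a,h=p;c,s=np.cos(a),np.sin(a);return np.array([x+c*X[0]-s*X[1],y+s*X[0]+c*X[1],X[2] if len(X)>2 else h])
def res(p):
    e=[(proj(sd,P(p,q))-u) for q,u in zip(st,cc)]+[2*(proj(sd,P(p,(0,0)))-[ru,rv])]+[2*(proj(sc,P(p,(0,-.3,.133)))-proj(sc,L))]
    return np.concatenate(e)
q=least_squares(res,[.7,.2,0,.185]);print(q.x,res(q.x).round(1))
p=q.x
for k in(-60,0,60):
  for rr in(56,68):
    a=np.radians(k);X=P(p,(rr/1e3*np.sin(a),-.185,.105+rr/1e3*np.cos(a)));u=proj(sd,X);print(k,rr,u.round(1),"crop",((u-[170,130])*3+1).round(),"scene",((proj(sc,X)-[265,198])*3.5+[456,251]).round())
for u in [(320,60),(335,95),(310,35),(405,95),(350,125),(395,125)]: print("brk side",u,onz(sd,*s2(*u),.0).round(3))
b2=lambda x,y:(170+(x-455)/5-.4,270+y/5-.4)
for u in [(490,100),(575,57),(595,78),(508,140),(515,160),(548,205),(645,135),(625,118)]: print("brk scene",u,onz(sc,*b2(*u),.0).round(3),onz(sc,*b2(*u),.07).round(3))
E
```

```text
cams [0.38225592 0.68339803 1.01763122] [ 1.01232046 -0.47135789  0.94035248]
ring 231.8913116455078 287.3584289550781 (17.732139587402344, 20.73893928527832)
lamp corners [array([ 0.5398, -0.0931,  0.133 ]), array([ 0.6318, -0.0815,  0.133 ]), array([ 0.652 , -0.1778,  0.133 ]), array([ 0.5503, -0.1785,  0.133 ])] [ 0.59348447 -0.13271116  0.133     ]
lamp side back [array([ 0.6369, -0.1514,  0.133 ]), array([ 0.5405, -0.1623,  0.133 ])]
[0.55616619 0.1654845  0.12177681 0.17665019] [-0.1  0.8 -1.4  0.3 -0.1 -1.5  0.  -0.2  0.2  0.2 -0.2 -0.7]
-60 56 [260.2 228.9] crop [272. 298.] scene [638. 296.]
-60 68 [264.6 227.2] crop [285. 293.] scene [628. 282.]
0 56 [238.2 221.2] crop [206. 275.] scene [691. 311.]
0 68 [237.8 217.8] crop [204. 264.] scene [692. 300.]
60 56 [218.1 229.2] crop [145. 299.] scene [739. 377.]
60 68 [213.3 227.6] crop [131. 294.] scene [751. 381.]
brk side (320, 60) [ 0.551 -0.445  0.   ]
brk side (335, 95) [ 0.529 -0.395  0.   ]
brk side (310, 35) [ 0.566 -0.482  0.   ]
brk side (405, 95) [ 0.46  -0.403  0.   ]
brk side (350, 125) [ 0.51  -0.354  0.   ]
brk side (395, 125) [ 0.466 -0.359  0.   ]
brk scene (490, 100) [ 0.445 -0.399  0.   ] [ 0.487 -0.404  0.07 ]
brk scene (575, 57) [ 0.448 -0.351  0.   ] [ 0.49 -0.36  0.07]
brk scene (595, 78) [ 0.465 -0.349  0.   ] [ 0.506 -0.358  0.07 ]
brk scene (508, 140) [ 0.471 -0.401  0.   ] [ 0.511 -0.407  0.07 ]
brk scene (515, 160) [ 0.483 -0.403  0.   ] [ 0.522 -0.409  0.07 ]
brk scene (548, 205) [ 0.514 -0.401  0.   ] [ 0.551 -0.407  0.07 ]
brk scene (645, 135) [ 0.508 -0.344  0.   ] [ 0.546 -0.353  0.07 ]
brk scene (625, 118) [ 0.494 -0.347  0.   ] [ 0.532 -0.357  0.07 ]
```

Microscope: origin about (0.556, 0.166), yaw 0.12 rad, so the wheel axis is at about (0.579, -0.018). I'll move the closed fingers above the gap just left of the top lobe.

Request:
step_arm([
  [[-0.1,-0.4,0],1.4,0],
  [[-0.2,-0.8,0],2.8,0],
  [[-0.3,-1.2,0],4.2,0],
  [[-0.4,-1.6,0],5.6,0],
  [[-0.5,-2.1,0],7,0],
  [[-0.6,-2.6,0],8.4,0],
  [[-0.7,-3.1,0],9.8,0],
  [[-0.8,-3.6,0],11.2,0],
  [[-0.8,-4.1,0],12.6,0],
  [[-0.8,-4.5,0],14,0],
  [[-0.83,-4.72,0],15.4,0],
  [[-0.83,-4.72,0],16.6,0],
])

```text
time_s: 1.1
ee_pos: [0.5553, -0.0208, 0.2307]
ee_rot: [-0.0, 0.998, 0.058, -0.001]
force: [0.7, 0.6, 0.0]
finger_gap: -0.0
finger_force: 0.0
```

```bash
python3 - <<'E'
from h import *
from plant import r
o=r.observe();w=r.snapshot("wrist");s=r.snapshot("side");c=r.snapshot("scene")
pickle.dump((o,w,s,c),open("s1.pkl","wb"))
print(o["q"],o["ee_pos"],o["ee_rot"],o["force"],w["hand_eye"],w["intrinsics"],w["k1"])
W=cam(w,o);print([onz(W,u,v,.1).round(3) for u,v in((0,0),(280,210),(559,419))])
a=np.array([.5787,-.018,.105]);print("wheel top in wrist",proj(W,a+[0,0,.056]))
im=np.zeros((600,800,3),np.uint8);im[:420,:560]=crop(w["frame"],0,560,0,420,1)
im[:300,560:800]=crop(s["frame"],200,280,190,290,3);im[300:600,560:800]=crop(c["frame"],300,380,190,290,3)
cv2.imwrite("pics/c2.png",im)
E
```

```text
[-8.21600595e-02  4.03426873e-02  1.86081493e+00 -1.17996053e-04
  1.24219256e+00  1.37255745e+00] [ 0.55533506 -0.02078399  0.23069297] [-6.75223916e-05  9.98314692e-01  5.80258617e-02 -8.77943597e-04] [0.74659228 0.59494734 0.04043667] [[ 1.23086030e-03 -9.56652367e-01 -2.91229694e-01  7.33791979e-02]
 [ 9.99999046e-01  9.94729263e-04  9.58861795e-04 -8.37582208e-04]
 [-6.27602707e-04 -2.91230596e-01  9.56652678e-01 -1.43247011e-01]
 [ 0.00000000e+00  0.00000000e+00  0.00000000e+00  1.00000000e+00]] [[325.93586167   0.         281.02715517]
 [  0.         325.93586167 204.64117329]
 [  0.           0.           1.        ]] 0.012080766797844965
[array([0.676, 0.2  , 0.1  ]), array([ 0.54 , -0.021,  0.1  ]), array([ 0.339, -0.349,  0.1  ])]
wheel top in wrist [281.9251123  183.08067302]
```

View pics/c2.png

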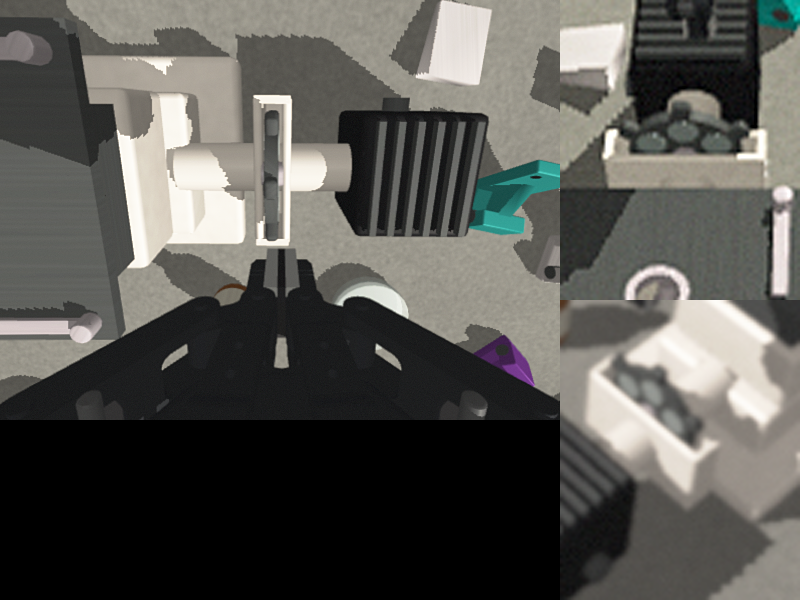

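The wrist view shows the wheel housing as a vertical slot, corners about (254,96), (291,96), (290,245), (257,245). I'll refine its centre.

```bash
python3 - <<'E'
from h import *
o,w,s,c=pickle.load(open("s1.pkl","rb"));W=cam(w,o)
P=[onz(W,u,v,.112) for u,v in((254,96),(291,96),(290,245),(257,245))]
m=np.mean(P,0);d=(P[0]+P[1]-P[2]-P[3])/2;print([p.round(4) for p in P],"ctr",m,"yaw",np.arctan2(d[1],d[0]),np.linalg.norm(d))
# stage features: corner and clip knob, use scene/side later
cv2.imwrite("pics/wz.png",crop(w["frame"],230,310,85,255,3.5))
E
```

```text
[array([0.6322, 0.0096, 0.112 ]), array([ 0.6355, -0.0184,  0.112 ]), array([ 0.5131, -0.033 ,  0.112 ]), array([ 0.5097, -0.0044,  0.112 ])] ctr [ 0.57262866 -0.01155373  0.112     ] yaw 0.11670363409059956 0.1233533289179299
```

View pics/wz.png

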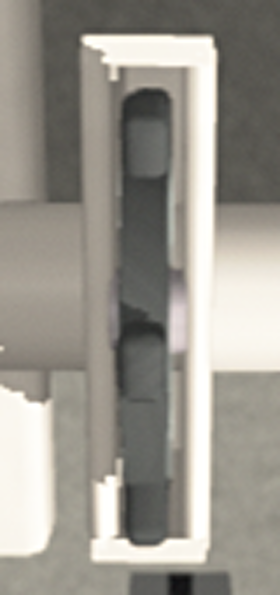

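Wheel centre refined to (0.573, -0.012), yaw 0.117. Next I go down beside the top lobe.

Request:
step_arm([
  [[-0.15,-0.28,0.8],0,0],
  [[-0.15,-0.28,1.6],0,0],
  [[-0.15,-0.28,2.3],0,0],
  [[-0.15,-0.28,2.8],0,0],
  [[-0.15,-0.28,3.1],0,0],
  [[-0.15,-0.28,3.2],0,0],
  [[-0.15,-0.28,3.2],0,0],
])

```text
time_s: 1.83
ee_pos: [0.5522, -0.0143, 0.1507]
ee_rot: [-0.0, 0.998, 0.061, -0.001]
force: [0.3, -0.1, -0.1]
finger_gap: 0.0001
finger_force: 0.0
```

Request:
step_arm([
  [[0.25,0,0],0,0],
  [[0.5,0,0],0,0],
  [[0.75,0,0],0,0],
  [[1.0,0,0],0,0],
  [[1.25,0,0],0,0],
  [[1.5,0,0],0,0],
  [[1.55,0,0],0,0],
  [[1.55,0,-0.8],0,0],
  [[1.55,0,-1.6],0,0],
  [[1.0,0,-1.8],0,0],
  [[0,0,-1.8],0,0],
  [[0,0,-1.8],0,0],
])

```text
time_s: 2.83
ee_pos: [0.5499, -0.0144, 0.1967]
ee_rot: [0.0, 0.998, 0.061, -0.001]
force: [-1.3, 0.6, -0.9]
finger_gap: 0.0002
finger_force: 0.0
```

```bash
python3 - <<'E'
from h import *
from plant import r
o=r.observe();w=r.snapshot("wrist");s=r.snapshot("side")
pickle.dump((o,w,s),open("s2.pkl","wb"))
print(o["time_s"],o["ee_pos"],o["force"])
o1,w1,s1,_=pickle.load(open("s1.pkl","rb"))
a=crop(s1["frame"],200,280,205,255,5);b=crop(s["frame"],200,280,205,255,5)
d=crop(w["frame"],230,310,40,240,2.5)
im=np.zeros((510,620,3),np.uint8);im[:250,:400]=a;im[255:505,:400]=b;im[:500,410:610]=d
cv2.imwrite("pics/c3.png",im)
E
```

```text
2.8333 [ 0.54986424 -0.0144165   0.19671911] [-1.2936158   0.56744467 -0.91184997]
```

View pics/c3.png

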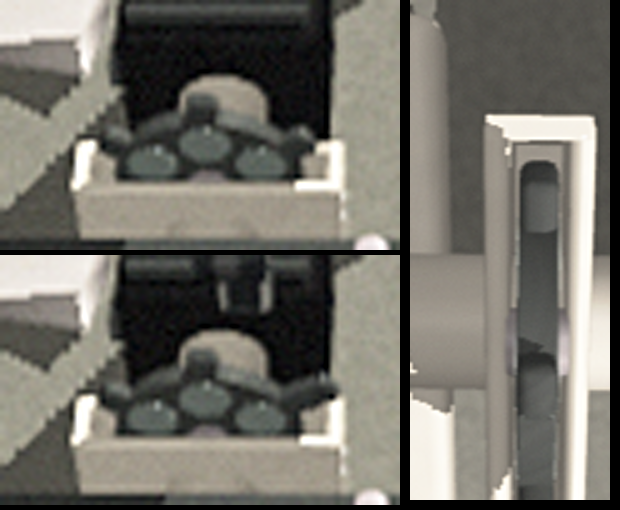

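After one click the long lobe shows at the side view's right, which is -60°. One more click the same way brings it upright.

Request:
step_arm([
  [[0,0,0.9],0,0],
  [[0,0,1.6],0,0],
  [[0,0,1.8],0,0],
  [[0.25,0,1.8],0,0],
  [[0.5,0,1.8],0,0],
  [[0.75,0,1.8],0,0],
  [[1.0,0,1.8],0,0],
  [[1.25,0,1.8],0,0],
  [[1.5,0,1.8],0,0],
  [[1.55,0,1.8],0,0],
  [[1.55,0,0.8],0,0],
  [[1.55,0,-0.5],0,0],
])

```text
time_s: 3.93
ee_pos: [0.5889, -0.0093, 0.2059]
ee_rot: [-0.0, 0.998, 0.061, -0.003]
force: [-0.5, -0.4, 0.4]
finger_gap: -0.0003
finger_force: 0.0
```

Request:
step_arm([
  [[-0.5,-0.4,-1.3],0,0],
  [[-1.2,-1.2,-2.4],0,0],
  [[-1.8,-2.2,-3.4],0,0],
  [[-2.4,-3.0,-3.8],0,0],
  [[-2.4,-3.0,-3.8],0,0],
])

```text
time_s: 4.35
ee_pos: [0.5221, 0.0604, 0.309]
ee_rot: [-0.001, 0.998, 0.062, 0.004]
force: [0.2, -0.3, 0.6]
finger_gap: 0.0002
finger_force: 0.0
```

```bash
python3 - <<'E'
from h import *
from plant import r
o=r.observe();w=r.snapshot("wrist");s=r.snapshot("side")
pickle.dump((o,w,s),open("s3.pkl","wb"));print(o["time_s"],o["ee_pos"])
E
```

```text
4.35 [0.52213481 0.06039884 0.30900593]
```

Request:
step_arm([
  [[0.1,-1.2,0],0,0],
  [[0.3,-2.6,0],0,0],
  [[0.5,-4.0,0],0,0],
  [[0.6,-5.1,0],0,0],
  [[0.6,-5.1,0],0,0],
])

```text
time_s: 4.87
ee_pos: [0.5216, 0.1895, 0.302]
ee_rot: [-0.001, 0.998, 0.062, -0.001]
force: [0.9, -0.3, -0.8]
finger_gap: -0.0
finger_force: 0.0
```

```bash
python3 - <<'E'
from h import *
from plant import r
o=r.observe();w=r.snapshot("wrist");c=r.snapshot("scene")
pickle.dump((o,w,c),open("s4.pkl","wb"));print(o["time_s"],o["ee_pos"])
o3,w3,s3=pickle.load(open("s3.pkl","rb"))
G=np.array([.551,.172,.178])
C=[cam(w3,o3),cam(w,o),cam(s3)];F=[w3["frame"],w["frame"],s3["frame"]]
print([proj(k,G).round() for k in C])
obs=[]
for k,f in zip(C,F):
    u,v=proj(k,G).astype(int);f=f.astype(int);m=((f.min(2)>140)*255).astype(np.uint8);z=np.zeros_like(m)
    R=35 if k is not C[2] else 16
    z[max(0,v-R):v+R,max(0,u-R):u+R]=m[max(0,v-R):v+R,max(0,u-R):u+R]
    cs,_=cv2.findContours(z,cv2.RETR_EXTERNAL,cv2.CHAIN_APPROX_NONE);cs=[q for q in cs if len(q)>15]
    for q in cs:
        e=cv2.fitEllipse(q);print(e,cv2.contourArea(q))
    q=max(cs,key=cv2.contourArea);obs.append((k,*cv2.fitEllipse(q)[0]))
print(tri(*obs),tri(*obs[:2]),[onz(*b,.177).round(4) for b in obs])
im=np.zeros((600,800,3),np.uint8);im[:300,:400]=crop(w3["frame"],0,560,0,420,5/7);im[:300,400:]=crop(w["frame"],0,560,0,420,5/7);im[300:,:400]=crop(s3["frame"],200,280,190,250,5);im[300:,400:]=crop(c["frame"],290,390,180,255,4);cv2.imwrite("pics/c4.png",im)
E
```

```text
4.8667 [0.52163409 0.1894792  0.3019712 ]
[array([153., 145.]), array([308., 164.]), array([234., 290.])]
((144.79811096191406, 144.9385986328125), (48.57224655151367, 55.76747131347656), 121.29889678955078) 2119.0
((307.578369140625, 163.93894958496094), (51.25986099243164, 52.675960540771484), 47.22807693481445) 2119.5
((232.1423797607422, 287.3343200683594), (17.709266662597656, 20.545490264892578), 65.66405487060547) 283.0
(array([0.5528162 , 0.17367243, 0.19106481]), [0.5, 0.5, 0.4]) (array([0.55288588, 0.17338607, 0.19217513]), [0.4, 0.4]) [array([0.55  , 0.1794, 0.177 ]), array([0.5508, 0.1718, 0.177 ]), array([0.5559, 0.1653, 0.177 ])]
```

View pics/c4.png

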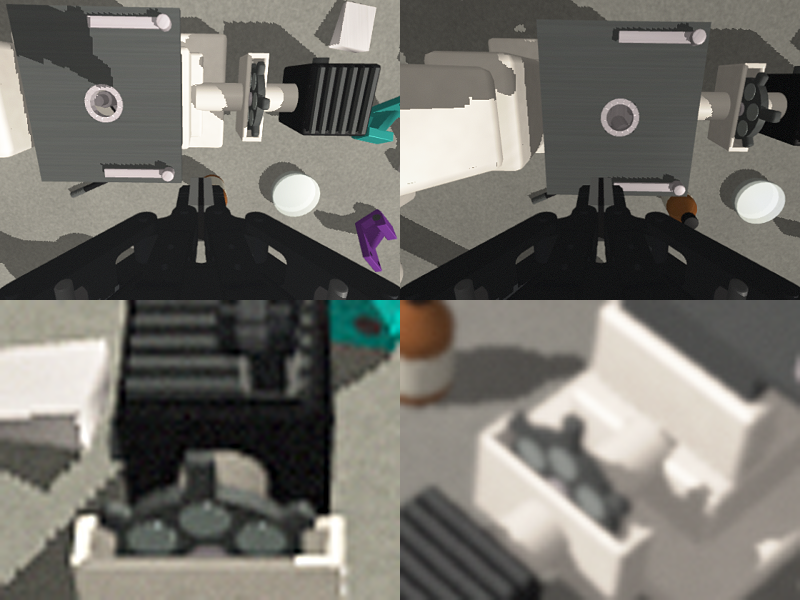

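The long lobe stands upright. The opening is at (0.553, 0.1735), with the stage about 0.191 high. Now to the bracket.

Request:
step_arm([
  [[-0.3,1.0,0],0,0],
  [[-0.7,2.6,0],0,0],
  [[-1.1,4.2,0],0,0],
  [[-1.5,5.8,0],0,0],
  [[-1.9,7.4,0],0,0],
  [[-2.3,9.0,0],0,0],
  [[-2.7,10.6,0],0,0],
  [[-3.1,12.2,0.3],0,0],
  [[-3.5,13.8,0.6],0,0],
  [[-3.9,15.4,0.9],0,0],
  [[-4.2,16.6,1.2],0,0],
  [[-4.3,17.5,1.6],0,0],
])

```text
time_s: 5.97
ee_pos: [0.466, -0.2662, 0.2633]
ee_rot: [0.001, 0.998, 0.059, -0.0]
force: [0.5, 0.2, 0.5]
finger_gap: -0.0003
finger_force: 0.0
```

```bash
python3 - <<'E'
from h import *
from plant import r
o=r.observe();w=r.snapshot("wrist");c=r.snapshot("scene");s=r.snapshot("side")
pickle.dump((o,w,c,s),open("s5.pkl","wb"));print(o["time_s"],o["ee_pos"],o["qvel"])
E
```

```text
5.9667 [ 0.46602574 -0.26623337  0.26326183] [-0.40813973  0.32994629 -0.08894414  0.02353139 -0.23470908 -0.40526148]
```

Request:
step_arm([
  [[-0.3,0.4,0],0,0],
  [[-0.7,2.0,0],0,0],
  [[-1.1,3.6,0],0,0],
  [[-1.1,4.8,0],0,0],
  [[-1.1,4.8,0],0,0],
])

```text
time_s: 6.53
ee_pos: [0.4551, -0.3888, 0.2643]
ee_rot: [0.002, 0.998, 0.06, 0.0]
force: [0.2, -0.1, -0.4]
finger_gap: -0.0001
finger_force: 0.0
```

```bash
python3 - <<'E'
from h import *
from plant import r
o=r.observe();w=r.snapshot("wrist")
pickle.dump((o,w),open("s6.pkl","wb"));print(o["time_s"],o["ee_pos"],o["ee_rot"])
o5,w5,c5,s5=pickle.load(open("s5.pkl","rb"))
for a,b in((o5,w5),(o,w)):
    k=cam(b,a);print([proj(k,X).round() for X in((.527,-.38,.03),(.45,-.38,.02))])
im=np.zeros((600,800,3),np.uint8);im[:300,:400]=crop(w5["frame"],280,560,60,270,10/7);im[300:,:400]=crop(w["frame"],100,380,60,270,10/7)
im[:300,400:]=crop(c5["frame"],165,245,260,320,5);im[300:,400:]=crop(s5["frame"],250,330,130,190,5)
cv2.imwrite("pics/c5.png",im)
E
```

```text
6.5333 [ 0.4550909  -0.38884687  0.2643095 ] [1.96382764e-03 9.98205236e-01 5.98530127e-02 2.60901826e-04]
[array([388., 129.]), array([372., 193.])]
[array([281., 106.]), array([273., 173.])]
```

View pics/c5.png

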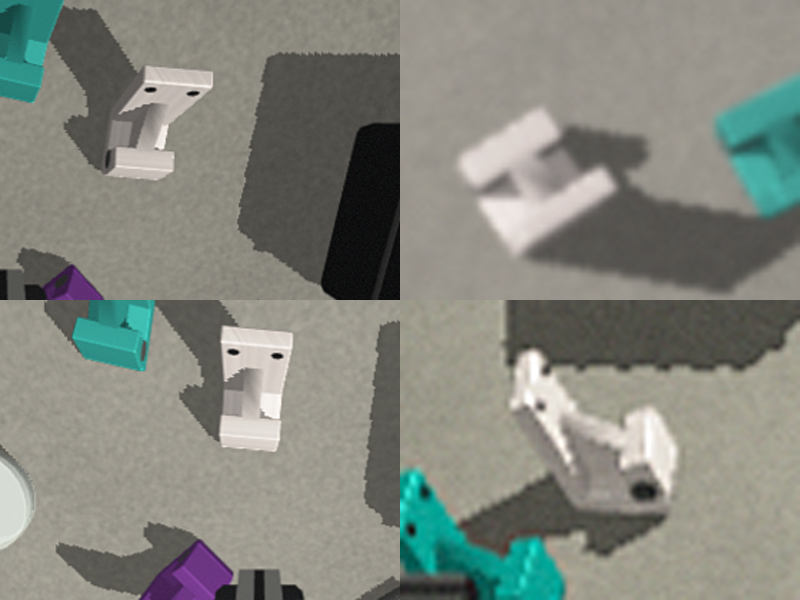

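The wrist views show the toe's far edge at crop 1 (147,67)-(213,73) and crop 3 (222,328)-(292,332), with the head below. I'll triangulate and fit its pose.

```bash
python3 - <<'E'
from h import *
from scipy.optimize import least_squares
o5,w5,c5,s5=pickle.load(open("s5.pkl","rb"));o,w=pickle.load(open("s6.pkl","rb"))
A=cam(w5,o5);B=cam(w,o)
a=lambda x,y:(280+x*.7-.2,60+y*.7-.2); b=lambda x,y:(100+x*.7-.2,60+(y-300)*.7-.2)
for p,q in(((147,67),(222,328)),((213,72),(292,332)),((172,151),(280,418)),((107,172),(221,447)),((172,180),(279,450))):
    X,e=tri((A,*a(*p)),(B,*b(*q)));print(X.round(4),e)
# mask contour extents of the pale object in view B
for nm,W,f,reg in(("A",A,w5["frame"],(340,440,90,200)),("B",B,w["frame"],(230,320,70,185))):
    x0,x1,y0,y1=reg;g=f[y0:y1,x0:x1].astype(int);m=((g.min(2)>165)*255).astype(np.uint8)
    cs,_=cv2.findContours(m,cv2.RETR_EXTERNAL,cv2.CHAIN_APPROX_NONE);q=max(cs,key=cv2.contourArea)[:,0]+[x0,y0]
    print(nm,len(q),q.min(0),q.max(0))
# points fit: bracket frame->px
obs=[(A,a(147,67),(42,24,0)),(A,a(213,72),(42,-24,0)),(B,b(222,328),(42,24,0)),(B,b(292,332),(42,-24,0)),(B,b(221,449),(-55,24,56)),(B,b(278,451),(-55,-24,56)),(A,a(107,172),(-55,24,56)),(A,a(172,180),(-55,-24,56)),(B,b(223,418),(-22,24,38)),(B,b(280,418),(-22,-24,38))]
def X(p,q):
    P=Ro.from_euler("y",-1.117).as_matrix()@(np.array(q)/1e3);return Ro.from_euler("z",p[2]).as_matrix()@P+[p[0],p[1],.038]
f=lambda p:np.concatenate([proj(k,X(p,q))-u for k,u,q in obs])
s=least_squares(f,[.527,-.38,0]);print(s.x,f(s.x).reshape(-1,2).round(1))
for q in((42,24,0),(42,-24,0),(-22,24,56),(-55,24,56),(-42,0,0),(42,0,13)):print(q,X(s.x,q).round(4))
# neighbours: purple/turquoise extents on table
h=cv2.cvtColor(w["frame"],cv2.COLOR_RGB2HSV)
for n,lo,hi in(("purple",125,160),("turq",80,100)):
    m=(h[...,0]>lo)&(h[...,0]<hi)&(h[...,1]>90);v,u=np.nonzero(m)
    if len(u):
        P=np.array([onz(B,i,j,.03) for i,j in zip(u[::9],v[::9])]);print(n,P.min(0).round(3),P.max(0).round(3))
E
```

```text
[ 0.5484 -0.3535  0.0821] [0.4, 0.4]
[ 0.5511 -0.3994  0.0787] [0.2, 0.2]
[ 0.4896 -0.4018  0.0334] [0.6, 0.6]
[ 0.4607 -0.3569  0.0179] [1.9, 1.9]
[ 0.4665 -0.404   0.0414] [0.4, 0.4]
A 317 [355 106] [428 185]
B 308 [254  78] [304 165]
[ 0.5323648  -0.37815434  0.06772095] [[-2.5 -0.4]
 [ 0.6 -1.4]
 [ 0.1 -0.8]
 [ 1.4 -0.7]
 [ 2.1  0.1]
 [ 1.5  0.7]
 [ 0.1  4.2]
 [-6.8  0.5]
 [ 0.3 -1.9]
 [ 2.9  0.4]]
(42, 24, 0) [ 0.5491 -0.353   0.0757]
(42, -24, 0) [ 0.5524 -0.4009  0.0757]
(-22, 24, 56) [ 0.4709 -0.3583  0.0428]
(-55, 24, 56) [ 0.4565 -0.3592  0.0131]
(-42, 0, 0) [ 5.140e-01 -3.794e-01  3.000e-04]
(42, 0, 13) [ 0.5391 -0.3777  0.0814]
purple [ 0.261 -0.377  0.03 ] [ 0.585 -0.123  0.03 ]
turq [ 0.072 -0.585  0.03 ] [ 0.637 -0.028  0.03 ]
```

Bracket origin is about (0.532, -0.378), yaw about 0.06. The plan is to grip the toe's sides and swing the toe down about the heel edge on the table, letting the bracket pivot in the pads.

Request:
step_arm([
  [[1.0,0,0.8],0.7,66],
  [[2.2,0,1.8],0.7,66],
  [[3.2,0,2.8],0.7,66],
  [[3.45,0,3.8],0.7,66],
  [[3.45,0,5.0],0.7,66],
  [[3.45,0,6.2],0.7,66],
  [[3.45,0,7.2],0.7,66],
  [[3.45,0,8.0],0.7,66],
  [[3.45,0,8.33],0.7,66],
  [[3.45,0,8.33],0.7,66],
])

```text
time_s: 7.42
ee_pos: [0.5394, -0.3708, 0.0531]
ee_rot: [-0.002, 1.0, 0.031, -0.002]
force: [-0.5, 0.6, -0.3]
finger_gap: 0.0658
finger_force: 0.0
```

```bash
python3 - <<'E'
from h import *
from plant import r
o=r.observe();w=r.snapshot("wrist");s=r.snapshot("side")
print(o["time_s"],o["ee_pos"],o["ee_rot"],o["force"],o["finger_gap"])
im=np.zeros((420,780,3),np.uint8);im[:,:420]=crop(w["frame"],140,420,90,370,1.5);im[:420,425:775]=crop(s["frame"],255,325,110,194,5)
cv2.imwrite("pics/c6.png",im)
E
```

```text
7.4167 [ 0.53943091 -0.37082121  0.0530869 ] [-0.00171381  0.99950727  0.03127413 -0.00205267] [-0.5370523   0.62737659 -0.32771684] 0.06581736723077147
```

View pics/c6.png

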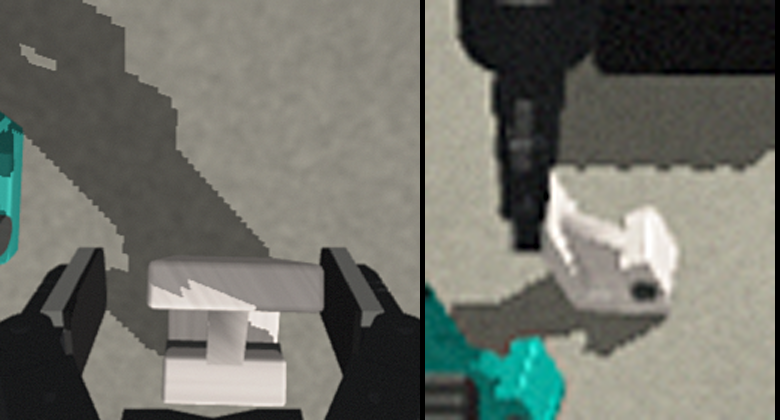

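The foot stands between the open fingers but nearer the right one, so I'll shift about 7.5 mm and then close.

Request:
step_arm([
  [[0.03,0.2,-0.1],0,66],
  [[0.03,0.31,-0.1],0,66],
  [[0.03,0.31,-0.1],0,52],
  [[0.03,0.31,-0.1],0,48],
  [[0.03,0.31,-0.1],0,47],
  [[0.03,0.31,-0.1],0,47],
  [[0.03,0.31,-0.1],0,47],
  [[0.03,0.31,-0.1],0,47],
])

```text
time_s: 8.18
ee_pos: [0.544, -0.382, 0.0604]
ee_rot: [0.001, 1.0, 0.03, 0.002]
force: [0.6, 0.3, 5.9]
finger_gap: 0.0477
finger_force: 31.0
```

Request:
step_arm([
  [[0.2,0,0.1],0,47],
  [[0.42,0,0.2],0,47],
  [[0.63,0,0.34],0,47],
  [[0.85,0,0.5],0,47],
  [[1.03,0,0.67],0,47],
  [[1.21,0,0.86],0,47],
  [[1.21,0,0.86],0,47],
])

```text
time_s: 8.77
ee_pos: [0.5752, -0.379, 0.0379]
ee_rot: [0.0, 1.0, 0.03, 0.002]
force: [3.1, 2.9, 5.3]
finger_gap: 0.0476
finger_force: 24.2
```

Request:
step_arm([
  [[0.16,0,0.21],0,47],
  [[0.3,0,0.43],0,47],
  [[0.42,0,0.66],0,47],
  [[0.52,0,0.9],0,47],
  [[0.58,0,1.08],0,47],
  [[0.61,0,1.2],0,47],
  [[0.61,0,1.2],0,47],
])

```text
time_s: 9.35
ee_pos: [0.5875, -0.3784, 0.0056]
ee_rot: [0.0, 1.0, 0.031, -0.0]
force: [3.5, 0.2, 2.9]
finger_gap: 0.0476
finger_force: 24.1
```

```bash
python3 - <<'E'
from h import *
from plant import r
o=r.observe();s=r.snapshot("side");c=r.snapshot("scene");w=r.snapshot("wrist")
pickle.dump((o,s,c,w),open("s7.pkl","wb"))
print(o["ee_pos"],o["force"],o["moment"],o["finger_force"])
h=np.array([.514,-.3794,0])
for n,k,f,box in(("side",cam(s),s["frame"],30),("scene",cam(c),c["frame"],30)):
    u,v=proj(k,h+[0,0,.03]).astype(int);g=f[v-box:v+box,u-box-10:u+box+10].astype(int)
    m=(((g.min(2)>150)&(g.max(2)-g.min(2)<40))*255).astype(np.uint8)
    cs,_=cv2.findContours(m,cv2.RETR_EXTERNAL,cv2.CHAIN_APPROX_NONE)
    for q in cs:
        if cv2.contourArea(q)>30:
            a=cv2.approxPolyDP(q,1.5,True)[:,0]+[u-box-10,v-box];print(n,cv2.contourArea(q),a.tolist())
# predicted outlines for tilt 0..64
def X(q,t):
    return Ro.from_euler("z",.06).as_matrix()@(Ro.from_euler("y",-np.radians(t)).as_matrix()@((np.array(q)-[-42,0,0])/1e3))+h
for t in(64,30,9,0):
    for n,k in(("side",cam(s)),("scene",cam(c))):
        print(t,n,[(q,proj(k,X(q,t)).round().astype(int).tolist()) for q in((42,-24,13),(-55,24,56),(-22,24,56),(-22,-24,56),(-55,-24,56))])
E
```

```text
[ 0.58749665 -0.37839842  0.00555815] [3.47029284 0.23349007 2.85302122] [-0.00867067 -0.43250248 -0.02206256] 24.116908013820648
side 1781.0 [[268, 136], [266, 149], [270, 152], [265, 153], [264, 164], [276, 166], [280, 163], [275, 165], [271, 161], [280, 156], [282, 145], [283, 156], [293, 157], [298, 160], [290, 167], [289, 179], [282, 183], [284, 186], [324, 186], [324, 141], [318, 145], [271, 144], [270, 134]]
side 120.5 [[245, 128], [245, 140], [247, 140], [246, 143], [248, 145], [247, 151], [251, 151], [245, 163], [253, 161], [253, 156], [250, 155], [252, 154], [251, 137], [247, 134]]
scene 102.0 [[218, 319], [213, 315], [205, 320], [204, 325], [207, 327], [211, 326]]
scene 41.5 [[174, 293], [180, 301], [188, 305], [197, 305], [186, 303], [176, 292]]
64 side [((42, -24, 13), [277, 139]), ((-55, 24, 56), [305, 169]), ((-22, 24, 56), [300, 161]), ((-22, -24, 56), [300, 150]), ((-55, -24, 56), [305, 157])]
64 scene [((42, -24, 13), [187, 304]), ((-55, 24, 56), [192, 282]), ((-22, 24, 56), [193, 280]), ((-22, -24, 56), [176, 291]), ((-55, -24, 56), [175, 293])]
30 side [((42, -24,
[... 215 characters left out ...]
 56), [198, 286]), ((-22, -24, 56), [181, 297]), ((-55, -24, 56), [176, 292])]
9 side [((42, -24, 13), [259, 152]), ((-55, 24, 56), [293, 158]), ((-22, 24, 56), [281, 156]), ((-22, -24, 56), [282, 145]), ((-55, -24, 56), [294, 147])]
9 scene [((42, -24, 13), [204, 332]), ((-55, 24, 56), [196, 284]), ((-22, 24, 56), [203, 292]), ((-22, -24, 56), [186, 304]), ((-55, -24, 56), [179, 295])]
0 side [((42, -24, 13), [258, 156]), ((-55, 24, 56), [290, 157]), ((-22, 24, 56), [278, 157]), ((-22, -24, 56), [279, 145]), ((-55, -24, 56), [291, 146])]
0 scene [((42, -24, 13), [206, 335]), ((-55, 24, 56), [198, 286]), ((-22, 24, 56), [205, 296]), ((-22, -24, 56), [188, 307]), ((-55, -24, 56), [181, 297])]
```

The side outline points (282,145) and (293,157) match a tilt of about 9°. I'll go slightly lower, then let go gradually.

Request:
step_arm([
  [[0.02,0,0.1],0,47],
  [[0.04,0,0.17],0,47],
  [[0.04,0,0.17],0,47.5],
  [[0.04,0,0.17],0,47.8],
  [[0.04,0,0.17],0,48.1],
  [[0.04,0,0.17],0,48.5],
  [[0.04,0,0.17],0,50],
  [[0.04,0,0.17],0,60],
  [[0.04,0,0.17],0,66],
  [[0.04,0,0.17],0,68],
])

```text
time_s: 10.33
ee_pos: [0.5885, -0.3781, 0.0022]
ee_rot: [-0.0, 1.0, 0.031, -0.0]
force: [0.1, -0.0, -0.0]
finger_gap: 0.0682
finger_force: 0.0
```

Request:
step_arm([
  [[0,0,-0.8],0,68],
  [[0,0,-2.2],0,68],
  [[0,0,-3.8],0,68],
  [[-0.6,0,-5.2],0,68],
  [[-1.4,0,-6.4],0,68],
  [[-1.6,0,-6.8],0,68],
  [[-1.6,0,-6.8],0,68],
  [[-1.6,0,-6.8],0,68],
])

```text
time_s: 11.0
ee_pos: [0.5489, -0.3807, 0.1725]
ee_rot: [0.0, 1.0, 0.03, 0.001]
force: [-0.3, 1.0, -0.4]
finger_gap: 0.0679
finger_force: 0.0
```

```bash
python3 - <<'E'
from h import *
from plant import r
o=r.observe();w=r.snapshot("wrist");s=r.snapshot("side");c=r.snapshot("scene")
pickle.dump((o,w,s,c),open("s8.pkl","wb"))
print(o["time_s"],o["ee_pos"],o["ee_rot"],o["force"])
W=cam(w,o)
def X(q,t=0,h=np.array([.514,-.3794,0])):
    return Ro.from_euler("z",.06).as_matrix()@(Ro.from_euler("y",-np.radians(t)).as_matrix()@((np.array(q)-[-42,0,0])/1e3))+h
for q in((42,-24,13),(42,24,13),(-55,24,56),(-22,24,56),(-22,-24,56),(-55,-24,56)):print(q,proj(W,X(q)).round(),proj(cam(s),X(q)).round())
g=w["frame"].astype(int)
m=(((g.min(2)>165)&(g.max(2)-g.min(2)<40))*255).astype(np.uint8)
cs,_=cv2.findContours(m,cv2.RETR_EXTERNAL,cv2.CHAIN_APPROX_NONE)
for q in cs:
    if cv2.contourArea(q)>150: print(cv2.contourArea(q),cv2.boundingRect(q),cv2.approxPolyDP(q,2,True)[:,0].tolist())
im=np.zeros((420,790,3),np.uint8);im[:,:420]=crop(w["frame"],140,420,60,340,1.5);im[:420,425:775]=crop(s["frame"],245,315,110,194,5)
cv2.imwrite("pics/c7.png",im)
E
```

```text
11.0 [ 0.54893855 -0.38072316  0.17251618] [2.77901058e-04 9.99542426e-01 3.02407783e-02 5.96630144e-04] [-0.33125515  1.04619859 -0.36111251]
(42, -24, 13) [304. 133.] [258. 156.]
(42, 24, 13) [251. 133.] [257. 167.]
(-55, 24, 56) [250. 251.] [290. 157.]
(-22, 24, 56) [249. 215.] [278. 157.]
(-22, -24, 56) [306. 215.] [279. 145.]
(-55, -24, 56) [305. 251.] [291. 146.]
2892.0 (3, 287, 86, 68) [[88, 309], [80, 301], [60, 290], [30, 288], [17, 302], [16, 317], [20, 326], [15, 326], [4, 314], [3, 323], [9, 338], [25, 354], [67, 317]]
2234.5 (254, 218, 56, 44) [[309, 219], [254, 220], [256, 261], [307, 261]]
2503.0 (256, 136, 51, 76) [[256, 137], [257, 179], [261, 180], [267, 174], [272, 175], [274, 171], [286, 171], [288, 180], [285, 195], [289, 200], [289, 211], [305, 211], [306, 136]]
```

The bracket stands: head top corners at wrist (254,220), (309,219), (307,261), (256,261), toe edge on row 136. Next I'll compute its exact pose for regripping.

```bash
python3 - <<'E'
from h import *
o,w,s,c=pickle.load(open("s8.pkl","rb"));W=cam(w,o)
H=[onz(W,u,v,.056) for u,v in((254,219.5),(309.5,219),(307.5,261.5),(255.5,261.5))]
T=[onz(W,u,v,.013) for u,v in((255.5,136),(306.5,135.7))]
for p in H+T:print(p.round(4))
hc=np.mean(H,0)[:2];tc=np.mean(T,0)[:2];d=tc-hc;print("head c",hc,"toe mid",tc,"yaw",np.arctan2(d[1],d[0]),"len (80.5)",np.linalg.norm(d))
y=H[0]-H[1];print("yaw from head",np.arctan2(-y[0],y[1]))
y=T[0]-T[1];print("yaw from toe",np.arctan2(-y[0],y[1]), "tool yaw",2*np.arctan2(o["ee_rot"][2],o["ee_rot"][1]))
# delta to grip point 4 mm ahead of head centre, in tool axes
R=Ro.from_quat([*o["ee_rot"][1:],o["ee_rot"][0]]).as_matrix()
t=np.array([*(hc+.004*d/np.linalg.norm(d)),.035]);print((R.T@(t-o["ee_pos"])/.025).round(3))
E
```

```text
[ 0.5288 -0.3586  0.056 ]
[ 0.5322 -0.4054  0.056 ]
[ 0.4926 -0.4071  0.056 ]
[ 0.4898 -0.3614  0.056 ]
[ 0.5942 -0.3542  0.013 ]
[ 0.5973 -0.4006  0.013 ]
head c [ 0.5108573  -0.38312353] toe mid [ 0.59575212 -0.37738792] yaw 0.06745885464446087 len (80.5) 0.08508835640924631
yaw from head 0.07085482618096094
yaw from toe 0.06739184696274313 tool yaw 0.06049079193112315
[-1.373e+00 -1.000e-03  5.499e+00]
```

Request:
step_arm([
  [[-0.6,0,0.6],-0.08,68],
  [[-1.12,0,1.6],-0.08,68],
  [[-1.12,0,2.9],-0.08,68],
  [[-1.12,0,4.2],-0.08,68],
  [[-1.12,0,5.2],-0.08,68],
  [[-1.12,0,5.8],-0.08,68],
  [[-1.12,0,5.9],-0.08,68],
  [[-1.12,0,5.9],-0.08,56],
  [[-1.12,0,5.9],-0.08,50],
  [[-1.12,0,5.9],-0.08,46],
  [[-1.12,0,5.9],-0.08,40],
  [[-1.12,0,5.9],-0.08,40],
])

```text
time_s: 12.15
ee_pos: [0.521, -0.3824, 0.0253]
ee_rot: [0.0, 0.999, 0.034, 0.0]
force: [-1.0, 0.1, -5.4]
finger_gap: 0.047
finger_force: 62.3
```

Request:
step_arm([
  [[0,0,0],0,40],
  [[0,0,0],0,40],
  [[0,0,-0.2],0,40],
  [[0,0,-0.5],0,40],
  [[0,0,-0.9],0,40],
  [[0,0,-0.9],0,40],
])

```text
time_s: 12.65
ee_pos: [0.5226, -0.3837, 0.0505]
ee_rot: [0.002, 0.999, 0.034, 0.002]
force: [0.8, -1.1, -3.2]
finger_gap: 0.0471
finger_force: 62.5
```

Bracket is held at about 0.38 kg. Lift and carry to the stage.

Request:
step_arm([
  [[0,0,-0.7],0,40],
  [[0,0,-1.9],0,40],
  [[0,0,-3.2],0,40],
  [[0,0,-4.6],0,40],
  [[0.05,-0.5,-6.0],0,40],
  [[0.1,-1.5,-7.3],-0.1,40],
  [[0.2,-2.7,-8.4],-0.2,40],
  [[0.3,-4.1,-9.0],-0.3,40],
  [[0.4,-5.5,-9.2],-0.4,40],
  [[0.5,-6.9,-9.2],-0.5,40],
  [[0.5,-8.3,-9.2],-0.6,40],
  [[0.6,-9.6,-9.2],-0.6,40],
])

```text
time_s: 13.65
ee_pos: [0.5189, -0.14, 0.2783]
ee_rot: [0.0, 0.998, 0.06, 0.001]
force: [0.9, -0.2, -4.4]
finger_gap: 0.0472
finger_force: 63.3
```

Request:
step_arm([
  [[0,-1.4,0],0,40],
  [[0.1,-2.8,0],0,40],
  [[0.2,-4.2,0],0,40],
  [[0.2,-5.6,0],0,40],
  [[0.2,-7.0,0],0,40],
  [[0.2,-8.4,0],0,40],
  [[0.2,-9.8,0],0,40],
  [[0.2,-11.0,0],0,40],
  [[0.2,-12.0,0],0,40],
  [[0.2,-12.5,0],0,40],
  [[0.2,-12.5,0],0,40],
  [[0.2,-12.5,0],0,40],
])

```text
time_s: 14.65
ee_pos: [0.4868, 0.1691, 0.2776]
ee_rot: [0.0, 0.998, 0.061, 0.0]
force: [0.6, -1.1, -3.7]
finger_gap: 0.047
finger_force: 63.4
```

```bash
python3 - <<'E'
from h import *
from plant import r
o=r.observe();w=r.snapshot("wrist");s=r.snapshot("side");c=r.snapshot("scene")
pickle.dump((o,w,s,c),open("s9.pkl","wb"))
print(o["time_s"],o["ee_pos"],o["ee_rot"],o["force"],"yaw",2*np.arctan2(o["ee_rot"][2],o["ee_rot"][1]))
g=w["frame"].astype(int);W=cam(w,o)
m=(((g.min(2)>165)&(g.max(2)-g.min(2)<40))*255).astype(np.uint8)
cs,_=cv2.findContours(m,cv2.RETR_EXTERNAL,cv2.CHAIN_APPROX_NONE)
for q in cs:
    if cv2.contourArea(q)>150 : print(cv2.contourArea(q),cv2.boundingRect(q),cv2.approxPolyDP(q,2,True)[:,0].tolist())
y=.117
R=Ro.from_euler("z",y).as_matrix();P=o["ee_pos"]-[0,0,.025]+R@[.0325,0,0]
print("pred",[(q,proj(W,P+R@(np.array(q)/1e3)).round(1).tolist()) for q in((42,24,13),(42,-24,13),(-22,24,56),(-22,-24,56))])
E
```

```text
14.65 [0.48681203 0.16905712 0.27757531] [4.09361938e-04 9.98136163e-01 6.10241985e-02 2.82318114e-04] [ 0.60930501 -1.05210971 -3.68070382] yaw 0.12212428969779819
6716.0 (223, 282, 117, 78) [[223, 282], [228, 346], [226, 349], [230, 359], [335, 357], [339, 320], [335, 320], [333, 324], [329, 323], [328, 318], [322, 315], [323, 311], [277, 295], [278, 291], [273, 289], [270, 293], [264, 292], [260, 295]]
3684.5 (473, 236, 74, 65) [[536, 242], [523, 237], [509, 236], [500, 237], [486, 244], [473, 262], [473, 277], [478, 288], [485, 295], [498, 300], [513, 299], [533, 289], [541, 280], [546, 268], [546, 256]]
200.0 (376, 228, 18, 16) [[380, 229], [376, 235], [378, 241], [389, 242], [393, 232], [389, 228]]
206.5 (462, 160, 31, 24) [[467, 162], [462, 182], [491, 182], [492, 175], [468, 177], [470, 160]]
6219.0 (0, 136, 169, 76) [[166, 178], [160, 185], [147, 191], [149, 180], [145, 142], [133, 165], [122, 173], [112, 170], [112, 162], [108, 160], [104, 144], [89, 136], [94, 179], [89, 155], [87, 160], [80, 162], [73, 156], [61, 160], [62, 167], [58, 168], [57, 172], [32, 173], [31, 169]
[... 494 characters left out ...]
, [328, 237], [370, 237], [366, 232], [367, 226], [328, 225], [333, 117], [331, 103]]
637.5 (411, 100, 26, 37) [[416, 100], [411, 135], [421, 136], [426, 134], [427, 130], [436, 128], [436, 116], [429, 103]]
418.0 (262, 85, 52, 17) [[262, 100], [271, 101], [283, 93], [295, 94], [305, 101], [313, 101], [313, 98], [295, 85], [280, 85], [269, 91]]
215.0 (488, 41, 33, 12) [[488, 41], [494, 48], [513, 48], [515, 52], [518, 51], [520, 41]]
620.0 (63, 8, 46, 23) [[108, 30], [107, 17], [102, 10], [63, 9], [67, 11], [67, 16], [80, 21], [82, 26], [92, 30], [95, 27]]
pred [((42, 24, 13), [230.6, 102.4]), ((42, -24, 13), [336.3, 103.1]), ((-22, 24, 56), [220.7, 275.6]), ((-22, -24, 56), [345.3, 276.2])]
```

The held bracket's toe edge is at wrist row 103, cols 232-331, so the origin leads the TCP by about 32 mm. Moving over the opening.

Request:
step_arm([
  [[0.4,0.05,0],0,40],
  [[0.9,0.12,0],0,40],
  [[1.36,0.17,0.3],0,40],
  [[1.36,0.17,0.8],0,40],
  [[1.36,0.17,1.3],0,40],
  [[1.36,0.17,1.5],0,40],
  [[1.36,0.17,1.5],0,40],
  [[1.36,0.17,1.5],0,40],
])

```text
time_s: 15.47
ee_pos: [0.5204, 0.1686, 0.2387]
ee_rot: [0.0, 0.998, 0.06, -0.001]
force: [0.2, -0.3, -4.5]
finger_gap: 0.0472
finger_force: 63.3
```

```bash
python3 - <<'E'
from h import *
from plant import r
o=r.observe();w=r.snapshot("wrist");s=r.snapshot("side")
pickle.dump((o,w,s),open("s10.pkl","wb"))
print(o["time_s"],o["ee_pos"],o["force"],o["moment"],"yaw",2*np.arctan2(o["ee_rot"][2],o["ee_rot"][1]))
im=np.zeros((600,800,3),np.uint8);im[:420,:420]=crop(w["frame"],140,420,60,340,1.5)
im[:600,425:800]=crop(s["frame"],180,280,190,350,3.75);cv2.imwrite("pics/c8.png",im)
E
```

```text
15.4667 [0.52038622 0.16859335 0.23867561] [ 0.15798475 -0.28485754 -4.49781784] [-0.00742464  0.05053895  0.00490638] yaw 0.12039247666623866
```

Request:
step_arm([
  [[0,0,0.06],0,40],
  [[0,0,0.12],0,40],
  [[0,0,0.18],0,40],
  [[0,0,0.24],0,40],
  [[0,0,0.3],0,40],
  [[0,0,0.36],0,40],
  [[0,0,0.4],0,40],
  [[0,0,0.44],0,40],
  [[0,0,0.48],0,40],
  [[0,0,0.48],0,40],
])

```text
time_s: 16.4
ee_pos: [0.5211, 0.1688, 0.2275]
ee_rot: [0.0, 0.998, 0.06, -0.0]
force: [-0.4, -0.3, -4.9]
finger_gap: 0.047
finger_force: 63.3
```

Request:
step_arm([
  [[0,0,0.03],0,40],
  [[0,0,0.06],0,40],
  [[0,0,0.09],0,40],
  [[0,0,0.12],0,40],
  [[0,0,0.12],0,40],
])

```text
time_s: 16.82
ee_pos: [0.521, 0.1688, 0.2246]
ee_rot: [0.0, 0.998, 0.06, -0.0]
force: [0.0, -0.6, -2.8]
finger_gap: 0.0474
finger_force: 63.3
```

Request:
step_arm([
  [[0,0,0.02],0,40],
  [[0,0,0.04],0,40],
  [[0,0,0.04],0,40],
])

```text
time_s: 17.07
ee_pos: [0.5211, 0.1688, 0.2237]
ee_rot: [0.0, 0.998, 0.06, -0.0]
force: [0.3, -1.1, -4.4]
finger_gap: 0.047
finger_force: 63.3
```

Request:
step_arm([
  [[0,0,0.02],0,40],
  [[0,0,0.04],0,40],
  [[0,0,0.04],0,40],
])

```text
time_s: 17.32
ee_pos: [0.5211, 0.1688, 0.2226]
ee_rot: [0.0, 0.998, 0.06, -0.0]
force: [-0.7, 0.5, -4.9]
finger_gap: 0.0475
finger_force: 63.3
```

Request:
step_arm([
  [[0,0,0.02],0,40],
  [[0,0,0.04],0,40],
  [[0,0,0.04],0,40],
])

```text
time_s: 17.57
ee_pos: [0.5211, 0.1688, 0.2216]
ee_rot: [0.0, 0.998, 0.06, -0.0]
force: [-0.4, 0.2, -4.5]
finger_gap: 0.0473
finger_force: 63.3
```

Request:
step_arm([
  [[0,0,0.02],0,40],
  [[0,0,0.04],0,40],
  [[0,0,0.06],0,40],
  [[0,0,0.06],0,40],
])

```text
time_s: 17.9
ee_pos: [0.5211, 0.1688, 0.2201]
ee_rot: [0.0, 0.998, 0.06, -0.0]
force: [-0.5, -0.1, -3.5]
finger_gap: 0.0473
finger_force: 63.3
```

Request:
step_arm([
  [[0,0,0.02],0,40],
  [[0,0,0.04],0,40],
  [[0,0,0.04],0,40],
])

```text
time_s: 18.15
ee_pos: [0.5211, 0.1688, 0.2191]
ee_rot: [0.0, 0.998, 0.06, -0.0]
force: [-0.3, -0.5, -3.6]
finger_gap: 0.0469
finger_force: 63.3
```

Request:
step_arm([
  [[0,0,0.02],0,40],
  [[0,0,0.04],0,40],
  [[0,0,0.04],0,40],
])

```text
time_s: 18.4
ee_pos: [0.5211, 0.1688, 0.2182]
ee_rot: [0.0, 0.998, 0.06, -0.0]
force: [-0.2, -0.3, -4.4]
finger_gap: 0.0473
finger_force: 63.3
```

Request:
step_arm([
  [[0,0,0.02],0,40],
  [[0,0,0.04],0,40],
  [[0,0,0.06],0,40],
  [[0,0,0.06],0,40],
])

```text
time_s: 18.73
ee_pos: [0.5211, 0.1688, 0.2166]
ee_rot: [0.0, 0.998, 0.06, -0.0]
force: [-0.8, 0.2, -4.9]
finger_gap: 0.0475
finger_force: 63.3
```

Request:
step_arm([
  [[0,0,0.02],0,40],
  [[0,0,0.04],0,40],
  [[0,0,0.06],0,40],
  [[0,0,0.06],0,40],
])

```text
time_s: 19.07
ee_pos: [0.5213, 0.1689, 0.2165]
ee_rot: [-0.0, 0.998, 0.06, 0.0]
force: [-4.7, -0.6, 4.7]
finger_gap: 0.0472
finger_force: 64.3
```

Request:
step_arm([
  [[0,0,0.02],0,40],
  [[0,0,0.04],0,40],
  [[0,0,0.04],0,40],
])

```text
time_s: 19.32
ee_pos: [0.5213, 0.1689, 0.2164]
ee_rot: [-0.0, 0.998, 0.06, 0.0]
force: [-7.1, -0.9, 9.0]
finger_gap: 0.047
finger_force: 65.0
```

Contact felt at TCP z 0.2165, so the stage is about 0.191 high. I'll ease off and open gently.

Request:
step_arm([
  [[0,0,-0.06],0,40],
  [[0,0,-0.06],0,47.3],
  [[0,0,-0.06],0,47.6],
  [[0,0,-0.06],0,47.9],
  [[0,0,-0.06],0,48.2],
  [[0,0,-0.06],0,49],
  [[0,0,-0.06],0,51],
  [[0,0,-0.06],0,55],
  [[0,0,-0.06],0,62],
  [[0,0,-0.06],0,68],
])

```text
time_s: 20.15
ee_pos: [0.5212, 0.1688, 0.2156]
ee_rot: [0.0, 0.998, 0.06, -0.0]
force: [0.5, 0.3, 0.1]
finger_gap: 0.068
finger_force: 0.0
```

Request:
step_arm([
  [[0,0,-0.6],0,68],
  [[0,0,-1.6],0,68],
  [[0,0,-2.8],0,68],
  [[0,0,-3.6],0,40],
  [[0,0,-3.8],0,10],
  [[0,0,-3.8],0,0],
  [[0,0,-3.8],0,0],
  [[0,0,-3.8],0,0],
])

```text
time_s: 20.82
ee_pos: [0.5202, 0.1686, 0.3085]
ee_rot: [0.0, 0.998, 0.06, -0.002]
force: [-0.5, 0.1, -0.5]
finger_gap: 0.0072
finger_force: 0.0
```

```bash
python3 - <<'E'
from h import *
from plant import r
o=r.observe();w=r.snapshot("wrist");s=r.snapshot("side");c=r.snapshot("scene")
pickle.dump((o,w,s,c),open("s11.pkl","wb"))
W=cam(w,o);print(o["time_s"],o["ee_pos"],o["force"],"yaw",2*np.arctan2(o["ee_rot"][2],o["ee_rot"][1]))
g=w["frame"].astype(int);m=(((g.min(2)>165)&(g.max(2)-g.min(2)<40))*255).astype(np.uint8)
cs,_=cv2.findContours(m,cv2.RETR_EXTERNAL,cv2.CHAIN_APPROX_NONE)
for q in cs:
    b=cv2.boundingRect(q)
    if cv2.contourArea(q)>150 and 180<b[0]<380: print(cv2.contourArea(q),b,cv2.approxPolyDP(q,2,True)[:,0].tolist())
y=.12;R=Ro.from_euler("z",y).as_matrix();P=np.array([.5528,.1735,.191])
for q in((42,24,13),(42,-24,13),(-22,24,56),(-22,-24,56),(-55,24,56),(-55,-24,56)):
    X=P+R@(np.array(q)/1e3);print(q,proj(W,X).round(1),proj(cam(s),X).round(1))
im=np.zeros((600,800,3),np.uint8);im[:420,:420]=crop(w["frame"],140,420,60,340,1.5)
im[:600,425:800]=crop(s["frame"],180,280,190,350,3.75);cv2.imwrite("pics/c9.png",im)
E
```

```text
20.8167 [0.5201636  0.16856892 0.30851026] [-0.51870453  0.10137994 -0.4717704 ] yaw 0.12040634610347754
3526.5 (247, 205, 105, 55) [[247, 205], [249, 258], [257, 257], [259, 247], [274, 247], [274, 259], [288, 259], [288, 247], [303, 247], [306, 258], [351, 258], [348, 254], [349, 249], [314, 248], [316, 205]]
3953.5 (250, 102, 64, 95) [[250, 102], [251, 155], [260, 155], [265, 150], [271, 151], [272, 146], [289, 147], [290, 164], [287, 174], [291, 180], [291, 196], [310, 196], [313, 102]]
1238.0 (276, 39, 97, 16) [[276, 43], [277, 53], [372, 54], [364, 46], [364, 40], [277, 39]]
241.5 (376, 36, 18, 20) [[384, 36], [378, 40], [376, 46], [379, 53], [387, 55], [392, 50], [393, 43], [389, 37]]
(42, 24, 13) [247.4 102.4] [208.7 294.3]
(42, -24, 13) [313.7 102.5] [211.2 273.2]
(-22, 24, 56) [243.9 204.4] [240.7 281.7]
(-22, -24, 56) [317.  204.5] [242.2 260.3]
(-55, 24, 56) [245.4 250.4] [258.7 281.6]
(-55, -24, 56) [315.4 250.4] [259.5 260.2]
```

View pics/c9.png

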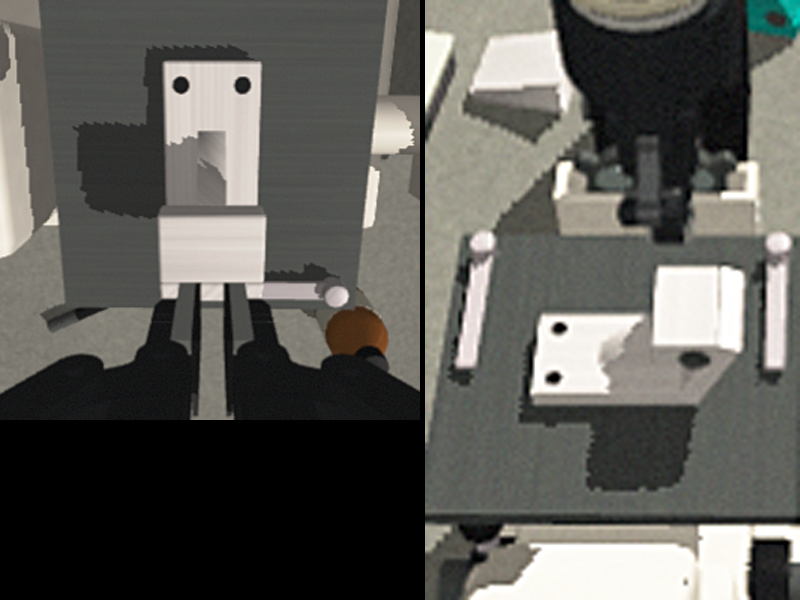

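The bracket stands flat and centred over the opening: head square in the wrist view at crop (160-265, 207-285), toe at (165-260, 62). Now press lightly on the head with closed fingers.

Request:
step_arm([
  [[-0.04,0,0.5],0,0],
  [[-0.04,0,1.2],0,0],
  [[-0.04,0,1.8],0,0],
  [[-0.04,0,2.1],0,0],
  [[-0.04,0,2.25],0,0],
  [[-0.04,0,2.3],0,0],
  [[-0.04,0,2.35],0,0],
  [[-0.04,0,2.35],0,0],
])

```text
time_s: 21.63
ee_pos: [0.5206, 0.1688, 0.2526]
ee_rot: [-0.0, 0.998, 0.06, 0.001]
force: [0.5, 0.5, -0.2]
finger_gap: 0.0002
finger_force: 0.0
```

Request:
step_arm([
  [[0,0,0.03],0,0],
  [[0,0,0.06],0,0],
  [[0,0,0.06],0,0],
])

```text
time_s: 21.88
ee_pos: [0.5204, 0.1688, 0.251]
ee_rot: [-0.0, 0.998, 0.06, 0.0]
force: [-0.0, -0.3, -0.2]
finger_gap: 0.0001
finger_force: 0.0
```

Request:
step_arm([
  [[0,0,0.02],0,0],
  [[0,0,0.04],0,0],
  [[0,0,0.04],0,0],
])

```text
time_s: 22.13
ee_pos: [0.5201, 0.1687, 0.2495]
ee_rot: [-0.0, 0.998, 0.06, -0.0]
force: [0.3, 0.8, -0.2]
finger_gap: 0.0001
finger_force: 0.0
```

Request:
step_arm([
  [[-0.06,0,0.02],0,0],
  [[-0.06,0,0.05],0,0],
  [[-0.06,0,0.05],0,0],
])

```text
time_s: 22.38
ee_pos: [0.5185, 0.1685, 0.2481]
ee_rot: [0.0, 0.998, 0.06, -0.0]
force: [0.4, -0.2, -0.1]
finger_gap: 0.0
finger_force: 0.0
```

Request:
step_arm([
  [[0,0,0.02],0,0],
  [[0,0,0.04],0,0],
  [[0,0,0.04],0,0],
])

```text
time_s: 22.63
ee_pos: [0.5187, 0.1686, 0.2474]
ee_rot: [-0.0, 0.998, 0.06, 0.0]
force: [0.3, -0.6, 0.1]
finger_gap: -0.0003
finger_force: 0.5
```

Request:
step_arm([
  [[0,0,0.02],0,0],
  [[0,0,0.04],0,0],
  [[0,0,0.04],0,0],
])

```text
time_s: 22.88
ee_pos: [0.5188, 0.1686, 0.2474]
ee_rot: [-0.0, 0.998, 0.06, 0.0]
force: [-2.5, -1.6, 6.2]
finger_gap: -0.0
finger_force: 2.9
```

Light press of about 6 N on the head, with no give. I'll hold briefly, lift, then press the toe.

Request:
step_arm([
  [[0,0,0.02],0,0],
  [[0,0,0.02],0,0],
  [[0,0,0.02],0,0],
  [[0,0,0.02],0,0],
])

```text
time_s: 23.22
ee_pos: [0.5188, 0.1686, 0.2474]
ee_rot: [-0.0, 0.998, 0.06, 0.0]
force: [-4.1, -1.7, 7.8]
finger_gap: 0.0
finger_force: 3.8
```

Request:
step_arm([
  [[0,0,-0.3],0,0],
  [[0,0,-0.8],0,0],
  [[0.7,0,-1.0],0,0],
  [[1.6,0,-1.0],0,0],
  [[2.4,0,-0.8],0,0],
  [[2.58,0,0],0,0],
  [[2.58,0,0.8],0,0],
  [[2.58,0,1.25],0,0],
  [[2.58,0,1.5],0,0],
  [[2.58,0,1.55],0,0],
  [[2.58,0,1.55],0,0],
])

```text
time_s: 24.13
ee_pos: [0.5826, 0.1763, 0.2072]
ee_rot: [0.0, 0.998, 0.06, -0.0]
force: [0.6, 0.1, 0.1]
finger_gap: -0.0002
finger_force: 0.0
```

Request:
step_arm([
  [[0,0,0.02],0,0],
  [[0,0,0.05],0,0],
  [[0,0,0.05],0,0],
])

```text
time_s: 24.38
ee_pos: [0.5832, 0.1765, 0.207]
ee_rot: [-0.0, 0.998, 0.06, 0.001]
force: [-0.9, -0.9, 0.5]
finger_gap: -0.0001
finger_force: 0.0
```

Request:
step_arm([
  [[0,0,0.02],0,0],
  [[0,0,0.05],0,0],
  [[0,0,0.05],0,0],
])

```text
time_s: 24.63
ee_pos: [0.5827, 0.1763, 0.2046]
ee_rot: [-0.0, 0.998, 0.06, 0.0]
force: [-1.4, 0.3, -0.8]
finger_gap: 0.0004
finger_force: 0.0
```

Request:
step_arm([
  [[0,0,0.02],0,0],
  [[0,0,0.04],0,0],
  [[0,0,0.04],0,0],
])

```text
time_s: 24.88
ee_pos: [0.5828, 0.1763, 0.2045]
ee_rot: [-0.0, 0.998, 0.06, 0.0]
force: [-2.3, -0.0, 4.8]
finger_gap: -0.0
finger_force: 2.4
```

Request:
step_arm([
  [[0,0,0.02],0,0],
  [[0,0,0.04],0,0],
  [[0,0,0.04],0,0],
])

```text
time_s: 25.13
ee_pos: [0.5828, 0.1763, 0.2044]
ee_rot: [-0.0, 0.998, 0.06, 0.0]
force: [-4.5, -1.8, 9.0]
finger_gap: 0.0004
finger_force: 4.5
```

The toe carried 9 N without rocking. I'll hold briefly, lift straight up and check everything once more.

Request:
step_arm([
  [[0,0,0],0,0],
  [[0,0,0],0,0],
  [[0,0,-0.3],0,0],
  [[0,0,-1.2],0,0],
  [[0,0,-2.5],0,0],
  [[0,0,-3.8],0,0],
  [[-0.5,0,-4.4],0,0],
  [[-1.4,0,-4.4],0,0],
  [[-2.4,0,-4.4],0,0],
  [[-2.6,0,-4.4],0,0],
  [[-2.6,0,-4.4],0,0],
  [[-2.6,0,-4.4],0,0],
])

```text
time_s: 26.13
ee_pos: [0.5186, 0.1686, 0.3126]
ee_rot: [-0.0, 0.998, 0.06, 0.001]
force: [0.6, -0.7, -0.3]
finger_gap: -0.0001
finger_force: 0.0
```

```bash
python3 - <<'E'
from h import *
from plant import r
o=r.observe();w=r.snapshot("wrist");s=r.snapshot("side")
W=cam(w,o);print(o["time_s"],o["ee_pos"],o["force"])
g=w["frame"].astype(int);m=(((g.min(2)>165)&(g.max(2)-g.min(2)<40))*255).astype(np.uint8)
cs,_=cv2.findContours(m,cv2.RETR_EXTERNAL,cv2.CHAIN_APPROX_NONE)
for q in cs:
    b=cv2.boundingRect(q)
    if cv2.contourArea(q)>900 and 180<b[0]<380: print(b)
R=Ro.from_euler("z",.12).as_matrix();P=np.array([.5528,.1735,.191])
for q in((42,24,13),(42,-24,13),(-22,24,56),(-22,-24,56)):
    print(q,proj(W,P+R@(np.array(q)/1e3)).round(1))
# side view: change against the view taken before pressing; wheel against s3
s11=pickle.load(open("s11.pkl","rb"))[2];s3=pickle.load(open("s3.pkl","rb"))[2]
d=lambda a,b,y0,y1,x0,x1:np.abs(a["frame"][y0:y1,x0:x1].astype(int)-b["frame"][y0:y1,x0:x1]).max(2)
print("bracket diff px>40:",(d(s,s11,265,315,200,265)>40).sum(),"wheel diff:",(d(s,s3,222,245,215,265)>40).sum())
E
```

```text
26.1333 [0.51856584 0.16855926 0.31262575] [ 0.59439118 -0.68144853 -0.26908731]
(247, 201, 70, 43)
(251, 100, 63, 93)
(277, 39, 95, 15)
(42, 24, 13) [248.3 100.9]
(42, -24, 13) [313.5 101. ]
(-22, 24, 56) [244.8 200.7]
(-22, -24, 56) [316.7 200.8]
bracket diff px>40: 0 wheel diff: 249
```

```bash
python3 - <<'E'
from h import *
from plant import r
c=r.snapshot("scene")["frame"].astype(int);c4=pickle.load(open("s4.pkl","rb"))[2]["frame"].astype(int)
n=(np.abs(c-c4)[200:232,305:350].max(2)>40).sum();print("wheel diff",n)
if n<60: print(r.hand_in())
E
```

```text
wheel diff 0
the job is handed in; nothing more can be done
None
```

The job is handed in: the filter wheel's long lobe stands straight up, and the bracket stands flat on the stage, centred over the opening to about 1 mm. It did not rock under light presses on the head (about 8 N), then the toe (about 9 N), and the pictures taken after the presses show the bracket and the wheel unmoved.

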